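Set the thickness sander for its next pass

TASK

Set the bench thickness sander for its next pass: push the hand wheel round clockwise (seen from above) by the upright handle on its rim, through exactly one full turn, so that the handle comes to rest where it started; then press the small flat start button fully down and let go. Push and press gently with the fingertips only, without gripping anything; do not press the big mushroom-shaped stop button beside it, and leave the wood blank and the other loose things where they are.

Things in the scene. Friction and masses are not known exactly. Their poses are not given: they have to be found in the camera images.
- sander: Cream-painted bench-top drum sander, bolted down. Origin on the table under the hand wheel's axis; z up, x away from the operator, y to the operator's left. The wheel on top is its highest part. Right of it (y -50 to -275 mm): feed belt, 65 mm high, x +-196, crossed by the drum hood (x +-50, 159 high). Left of it: motor (x +-48, y to +180, 157 high). In front of the motor: control box.
- wheel_hub (a point): Centre of the hand wheel on its vertical axis, 226 mm above the table. Bright cast-aluminium three-spoke wheel, 160 mm across, rim 16 mm thick (214 to 230 mm above the table), hub 36 mm across, up to 235 mm. Nothing stands in the way all round it above the rim but its handle.
- handle: The wheel's only handle: black upright barrel on the rim above the end of one spoke, 24 to 25 mm in diameter, 60 mm high, its axis 66 mm from the wheel's axis. Origin on its axis at its foot, 234 mm above the table; top at 294 mm. It spins freely about its own axis, so its own turning means nothing.
- wheel (a joint): Wheel angle, rad, growing clockwise seen from above; one turn is 6.283. It starts anywhere from -2.2 to 2.2 (that start value, not 0, is where the turn begins); its stops are far off (-9.5, 16). A steady drag, about 3 N felt at the handle; it does not coast and stays where it is left. One turn clockwise lowers the drum 1 mm.
- start_top (a point): Centre of the top of the start button, 96 mm above the table: black, flat, round, 30 mm across, standing 14 mm out of the grey control box (top 82 mm high; x -147 to -83, y +65 to +195 mm on the sander) in a steel ring, at x = -115, y = +100 mm on the sander. Pressed straight down.
- start (a joint): Travel of the start button, m: 0 is up, 0.006 fully down. Spring, 1.4 N at first to 4.8 N fully down; it comes back up when let go.
- stop_top (a point): Centre of the top of the stop button: black mushroom head 40 mm across on a neck, its top 118 mm above the table, so 22 mm higher than the start button and 58 mm to the left of it (sander's +y). Not to be pressed.
- stop (a joint): Travel of the stop button, m: 0 is up, 0.006 fully down.
- blank: Dark wood blank 120 x 75 x 12 mm lying on the near half of the feed belt. Origin at the centre of its underside. To be left alone.
- caliper: Digital caliper, about 150 x 60 x 13 mm, lying on the far half of the feed belt. Origin under the middle of its beam. To be left alone.
- sanding_block: Cork sanding block 100 x 55 x 29 mm on the table in front of the sander. Origin at the centre of its underside. To be left alone.
- glue_bottle: White glue bottle, 52 mm in diameter, 150 mm high, on the left of the table. Origin at the centre of its underside. To be left alone.
- pencil_pot: Steel pot 72 mm in diameter, 90 mm high, with pencils up to 155 mm high, on the left of the table. Origin at the centre of its underside. To be left alone.
- tuner: Small steel guitar tuning machine, about 42 x 40 x 33 mm, on the left of the table. Origin on its underside. To be left alone.
- screwdriver: Screwdriver 200 mm long lying on the near right of the table. To be left alone.

How it is judged:
By the outcome, as a careful person would: the job done as asked, in the order asked, and still so for the second after the job is handed in, with the robot touching nothing.
It also fails if it takes over 67 s, if anything falls off the work surface, if the arm or the gripper's body presses on something with over 40 N, if the wrist force passes 120 N, or if a joint passes its speed limit or range.

ROBOT

A 6-joint arm with a two-finger parallel gripper is mounted at the origin on the work surface. World frame = base frame: x ahead of the robot, y to its left, z up, the work surface at z = 0. Lengths are in m, angles in rad, forces in N, time in s.
With the tool pointing down it reaches from about 0.325 to 0.775 m from the base axis. Payload 5.5 kg.
Tool frame: the origin (TCP) lies between the finger pads; the fingertips stand 8 mm ahead of it and the grasp point (between the pads) lies 11 mm behind it (tcp_to_tips is the distance from the TCP to the fingertips, in m); z points along the fingers, y is the line along which they close (so a half turn about z gives the same grasp; the last joint's range is limited). The gripper opens to 88 mm and grips with 3 to 60 N. Pads are 20 mm wide; open, the fingers measure 115 mm over their backs; the gripper's body (75 mm by 178 mm) begins 61 mm behind the grasp point.
Start: joints at [-1.281, 0.091, 1.231, -0, 1.82, -0.057], TCP at [0.204, -0.564, 0.231] pointing down, gripper open.
Joint ranges: [-2.87, 2.87], [-0.86, 2.18], [0.17, 2.46], [-1.51, 4.65], [0.06, 2.69], [-2.65, 2.65]. Speed limits (rad/s): [2.57, 2.57, 3.01, 3.14, 3.14, 3.14].

INTERFACE

Orientations are given as a unit quaternion [w, x, y, z].
In Python, from bench import * gives the robot as it stands. Calls block until the motion is done:
- move_to(position, orientation): joint-space move of the TCP to a pose.
- move_l(position, speed=0.15, orientation=None): straight line of the TCP; orientation=None keeps the orientation; speed is the mean speed in m/s.
- movej(angles): joint-space move.
- gripper_open() and close(): open the fingers fully, or close them until they stop; the grip force is fixed at half the most.
- hold(seconds).
- inverse_kinematics(position, orientation): joint angles nearest the present ones, or None.
- state(): the state.
- get_image(name): name is "side" or "top"; returns a dict with "frame" (384x512x3 uint8, blue, green, red), "depth" (384x512 float32, m along the optical axis (not along the pixel's ray), 0 where there is no reading), "camera_matrix" (3x3 intrinsics, pixels), "k1" (the pictures are not rectified: a ray, as slopes to the right and down, at radius r is drawn at 1 + k1 r^2 times it, then the intrinsics apply), "view" (4x4, takes a point from world to camera coordinates). Camera axes: x right, y up, looking along -z (the intrinsics and any distortion apply to the point x, -y, -z); pixel columns grow to the right and rows downward; lengths in m; the calibration is good to about 2 mm. A picture is of the moment at which its call begins.
A pose or a line that the arm cannot do raises IKError and nothing moves.
- job_done(): hands the job in; it is judged then, once.
The state is a dict: "time": time; "joint_pos": joint angles; "dq": joint speeds; "joint_torque": joint torques, N m; "ee_pos": TCP position; "ee_rot": TCP orientation; "ft_force": force on the tool from outside, world axes, zero at the start; "moment": the same for the moment, N m; "finger_gap": finger opening in m; "finger_force": force on a finger pad.
Only numpy, scipy, OpenCV 4.12 (cv2) and the standard library are available. Lean on these libraries where they do the work, as an engineer would, in place of code of your own. Each camera call takes 0.05 s, during which the arm holds its last target. There are 200 camera calls.

## Working session

There is one attempt and no reset: what is moved stays moved. The work goes in short steps, each a Python script; the robot and the scene stay as the last script left them, time stands still between calls to the robot, and variables do not carry over. Pictures are saved under pics/ and viewed, at most 10 in all, crops included, and the job is handed in when it is done.

```bash
mkdir -p pics; ls
cat > h.py <<'E'
from bench import *
import numpy as np, cv2
def px2w(im,u,v,z=None):
    K=np.array(im["camera_matrix"]);V=np.array(im["view"]);k=im["k1"]
    d=np.array([(u-K[0,2])/K[0,0],(v-K[1,2])/K[1,1]]);s=d.copy()
    for _ in range(20): s=d/(1+k*(s@s))
    ray=np.array([s[0],-s[1],-1.]);R=V[:3,:3];t=V[:3,3]
    o=-R.T@t;w=R.T@ray
    if z is None:
        dep=im["depth"][int(round(v)),int(round(u))]; return o+w*dep
    return o+w*(z-o[2])/w[2]
E
python3 - <<'E'
from h import *
import pickle
for n in("top","side"):
    im=get_image(n);pickle.dump(im,open(n+".pkl","wb"))
    cv2.imwrite(f"pics/{n}0.png",cv2.resize(im["frame"],(800,600),interpolation=cv2.INTER_CUBIC))
    V=np.array(im["view"]);print(n,-V[:3,:3].T@V[:3,3],im["k1"])
print(state())
E
```

```text
pics
top [0.41431993 0.02465455 1.35710049] 0.00972319525377973
side [ 0.12903433 -0.97452109  1.31785526] -0.002258522522612945
{'time': 0.1, 'joint_pos': array([-1.28070807e+00,  9.17775735e-02,  1.23174010e+00, -1.47388640e-05,
        1.81982610e+00, -5.66973038e-02]), 'dq': array([ 7.29188604e-04, -2.77480135e-03, -1.75708990e-03,  4.77561149e-04,
        1.22177743e-03, -5.54625117e-05]), 'joint_torque': array([ 3.25019930e-03, -4.47859597e+01, -4.07569528e+01,  7.01178960e-02,
        2.84914387e-02, -1.07393012e-04]), 'ee_pos': array([ 0.20384789, -0.56403836,  0.22963787]), 'ee_rot': array([-8.68776585e-04,  9.85005032e-01,  1.72523391e-01, -1.09037625e-04]), 'ft_force': array([1.26621023, 0.44755152, 0.07555791]), 'moment': array([-0.0274801 ,  0.0118525 ,  0.01579492]), 'finger_force': 0.0, 'finger_gap': 0.0882285272885164}
```

View pics/top0.png

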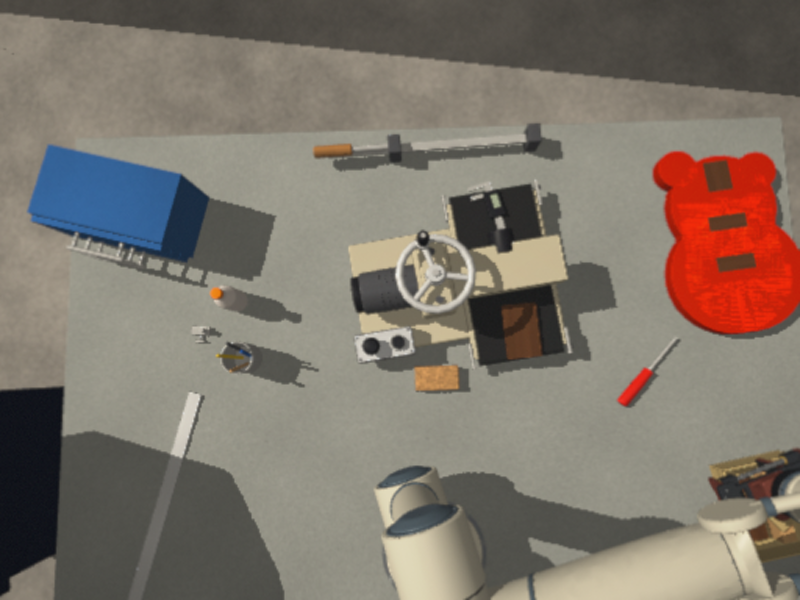

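View pics/side0.png

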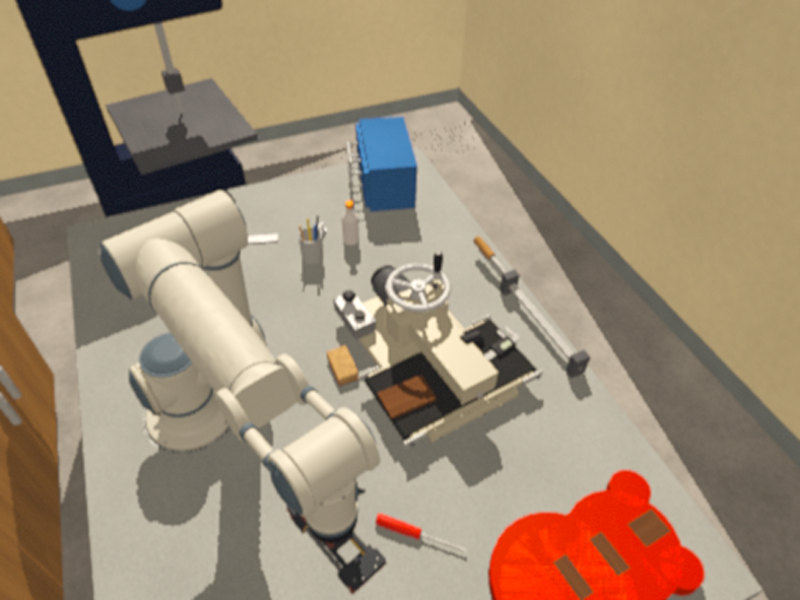

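Top view (800x600): hub about (435,272), handle top (422,237), start button (402,342), mushroom stop (371,346). I'll enlarge that area to read it more closely.

Run:
```python
import pickle,cv2
im=pickle.load(open("top.pkl","rb"))
cv2.imwrite("pics/c.png",cv2.resize(im["frame"][140:240,215:315],(800,600),fx=0,fy=0,interpolation=cv2.INTER_CUBIC) if 0 else cv2.resize(im["frame"][140:240,215:315],(600,600),interpolation=cv2.INTER_CUBIC))
```

```text
(no output)
```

View pics/c.png

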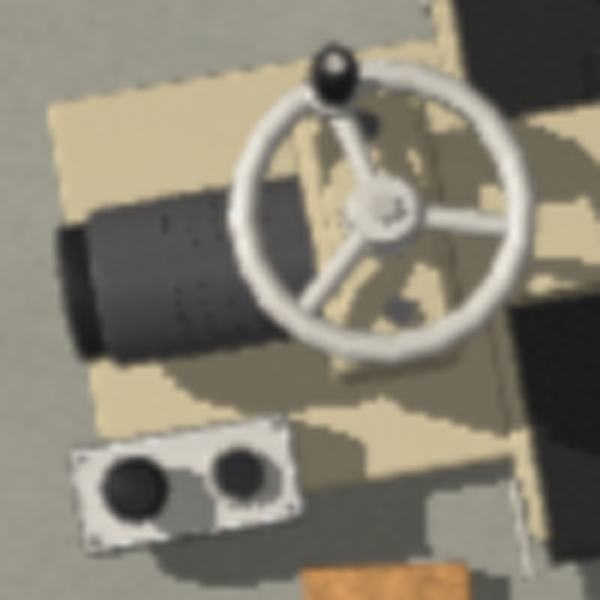

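Crop (6x, origin 215,140): rim spans 230–532 by 60–362, so its centre is (381,211). Handle top is about (337,62), start button (238,473), stop (136,489).

Run:
```python
from h import *
import pickle
im=pickle.load(open("top.pkl","rb"))
P={}
for n,u,v,z in(("rim",381,211,.23),("hub",382,208,.235),("handle",337,62,.294),("start",238,473,.096),("stop",136,489,.118)):
    U,V=(u+.5)/6-.5+215,(v+.5)/6-.5+140
    P[n]=px2w(im,U,V,z);print(n,P[n].round(4),px2w(im,U,V).round(4))
h=P["hub"];yaw=np.arctan2(*(P["start"]-P["stop"])[1::-1])+np.pi/2
print("yaw",yaw, "dist",np.linalg.norm((P["start"]-h)[:2]),np.hypot(.115,.1), "handle r",np.linalg.norm((P["handle"]-h)[:2]))
d=(P["start"]-h)[:2];print("yaw2",np.arctan2(d[1],d[0])-np.arctan2(.1,-.115))
# depth fit: top of rim points
D=[px2w(im,u,v) for v in range(140,210) for u in range(240,312)]
D=np.array(D);m=(D[:,2]>.22)&(D[:,2]<.236);q=D[m,:2]
r=np.hypot(*(q-h[:2]).T);q=q[(r>.055)&(r<.09)]
A=np.c_[2*q,np.ones(len(q))];s=np.linalg.lstsq(A,(q**2).sum(1),rcond=None)[0];print("rimfit",s[:2],np.sqrt(s[2]+s[0]**2+s[1]**2),len(q))
m=(D[:,2]>.285);print("handle top",D[m].mean(0),m.sum())
for a in np.arange(0,360,30):
    p=h[:2]+.066*np.array([np.cos(np.radians(a)),np.sin(np.radians(a))]);print(a,np.hypot(*p).round(3),end=' ')
```

```text
rim [ 0.5974 -0.0123  0.23  ] [ 0.5961 -0.012   0.2378]
hub [ 0.5981 -0.0126  0.235 ] [ 0.5985 -0.0127  0.2331]
handle [0.6612 0.0093 0.294 ] [0.6598 0.0094 0.3   ]
start [0.4707 0.0684 0.096 ] [0.4705 0.0683 0.0998]
stop [0.462  0.1247 0.118 ] [0.4621 0.1249 0.1156]
yaw 0.1528693936394192 dist 0.1510110669015464 0.1523975065412817 handle r 0.06674460542274903
yaw2 0.14935486135668175
rimfit [ 0.59761263 -0.01256635] 0.07093231553876456 735
handle top [0.6253918  0.01341505 0.43593418] 52
0 0.664 30 0.656 60 0.633 90 0.601 120 0.567 150 0.541 180 0.532 210 0.543 240 0.569 270 0.603 300 0.635 330 0.657
```

```bash
cat >> h.py <<'E'
from scipy.spatial.transform import Rotation as Ro
C=np.array([.5978,-.0126]);R0=.066;F0=np.radians(19.1);Z=.257
def ori(psi):  # tool z down, tool x at yaw psi
    c,s=np.cos(psi),np.sin(psi)
    return Ro.from_matrix(np.array([[c,s,0],[s,-c,0],[0,0,-1]]).T).as_quat()[[3,0,1,2]]
def pose(prog,d,flip,z=Z):  # pusher d behind the handle turned clockwise by prog (deg)
    f=F0-np.radians(prog);t=np.array([np.sin(f),-np.cos(f)])
    p=C+R0*np.array([np.cos(f),np.sin(f)])-d*t
    return [*p,z],ori(f-np.pi/2+(np.pi if flip else 0))
def stroke(a,b,flip,d=.0225,step=10):
    for g in np.linspace(a,b,int(np.ceil((b-a)/step))+1)[1:]:
        p,o=pose(g,d,flip);move_l(p,speed=.06,orientation=o)
    s=state();print(b,s["time"].__round__(2),s["ft_force"].round(1),s["joint_pos"][5].round(2))
E
python3 - <<'E'
from h import *
close()
p=state()["ee_pos"];move_l([p[0],p[1],.42],.25)
p,o=pose(0,.045,True,.42);move_to(p,o)
p,o=pose(0,.045,True);move_l(p,.15)
s=state();print(s["time"],s["ft_force"],s["joint_pos"].round(2),s["ee_pos"],p)
p,o=pose(0,.0245,True);move_l(p,.06)
stroke(0,60,True)
E
```

```text
6.2583 [ 0.36111251 -0.54345086 -0.02402703] [ 0.03  0.23  1.03 -0.    1.88 -0.31] [0.64574049 0.05146203 0.25842555] [np.float64(0.6454418227483374), np.float64(0.051519082379709744), 0.257]
60 8.88 [-0.4  0.3  0.1] 0.6
```

Run:
```python
from h import *
a=get_image("top")["frame"][120:240,195:325];b=get_image("side")["frame"][110:240,190:330]
cv2.imwrite("pics/m1.png",np.hstack([cv2.resize(a,(400,400),interpolation=2),cv2.resize(b,(400,400),interpolation=2)]))
```

```text
(no output)
```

View pics/m1.png

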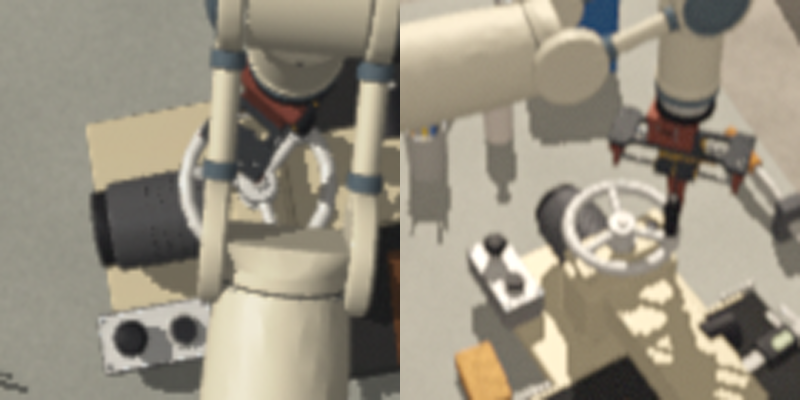

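The side view shows the wheel has turned: the spoke and handle now sit beside the closed fingers at the rim's right (672,215). Carrying on.

Run:
```python
from h import *
def switch(g,flip):
    p,o=pose(g,.045,not flip);move_l(p,.08,orientation=o)
    q=np.array(state()["joint_pos"]);q[5]-=np.pi;movej(q)
    p,o=pose(g,.0245,flip);move_l(p,.06,orientation=o)
stroke(60,120,True)
switch(120,False);stroke(120,240,False)
switch(240,True);stroke(240,352,True)
p,o=pose(352,.05,True);move_l(p,.08,orientation=o)
p=state()["ee_pos"];move_l([p[0],p[1],.42],.25)
print(state()["time"])
p,o=[.25,-.5,.42],ori(.3)
move_to(p,o);print(state()["time"],state()["joint_pos"])
import pickle
im=get_image("top");pickle.dump(im,open("top2.pkl","wb"))
a=pickle.load(open("top.pkl","rb"))["frame"]
c=lambda f:cv2.resize(f[140:240,215:315],(400,400),interpolation=cv2.INTER_CUBIC)
cv2.imwrite("pics/m2.png",np.hstack([c(a),c(im["frame"])]))
```

```text
120 11.08 [ 0.3 -0.7  0.1] 1.57
240 18.89 [ 0.1 -0.1 -0.5] 0.67
352 26.61 [ 0.2 -0.6  0.9] -0.47
27.9
30.3167 [-1.16669339e+00  1.12096949e-01  8.61624842e-01  1.93129088e-04
  2.16786349e+00  1.02707717e-01]
```

View pics/m2.png

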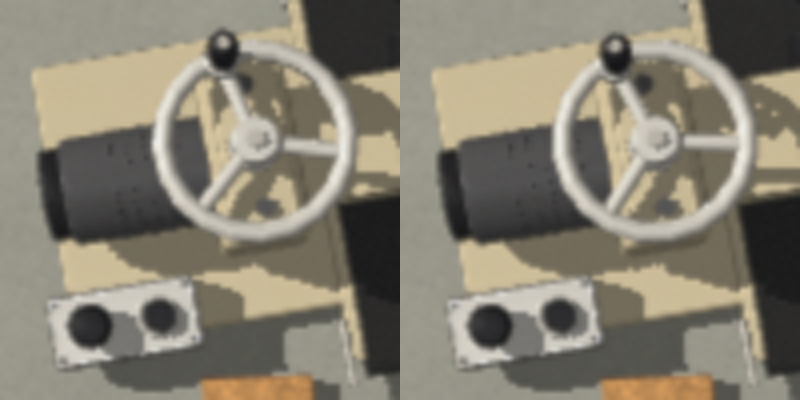

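The handle is a few degrees short of its starting place: (216,50) against (223,47) in the 4x crops. I'll measure the shift by template matching.

```bash
cat >> h.py <<'E'
import pickle
def short(im,verbose=True):
    """degrees the handle is short of its start, by matching its patch"""
    a=pickle.load(open("top.pkl","rb"));k=8;U=lambda f:cv2.resize(f,None,fx=k,fy=k,interpolation=cv2.INTER_CUBIC)
    A=U(a["frame"][130:180,245:300]);B=U(im["frame"][130:180,245:300])
    # handle ~ px (270.5,150..156) -> crop
    x0,y0,x1,y1=(264-245)*k,(146-130)*k,(278-245)*k,(160-130)*k
    m=cv2.matchTemplate(B,A[y0:y1,x0:x1],cv2.TM_CCOEFF_NORMED);_,v,_,l=cv2.minMaxLoc(m)
    dx,dy=(l[0]-x0)/k,(l[1]-y0)/k
    u,w=270.7,152.5
    p=px2w(a,u,w,.275)[:2]-C;q=px2w(a,u+dx,w+dy,.275)[:2]-C
    d=np.degrees(np.arctan2(p[0]*q[1]-p[1]*q[0],p@q))
    # dark centroid check
    c=[]
    for f in(a["frame"],im["frame"]):
        g=f[144:162,260:285].astype(float).mean(2);wt=np.clip(90-g,0,None);lab=cv2.connectedComponents((wt>0).astype(np.uint8))[1]
        yy,xx=np.mgrid[:18,:25];best=max(range(1,lab.max()+1),key=lambda i:wt[(lab==i)&(yy<14)].sum())
        wt=wt*(lab==best);c.append(((xx*wt).sum()/wt.sum()+260,(yy*wt).sum()/wt.sum()+144))
    print("match",v,dx,dy,"short",d,"centroids",np.round(c,2))
    return d
E
python3 - <<'E'
from h import *
short(pickle.load(open("top2.pkl","rb")))
E
```

```text
match 0.9765151143074036 -1.75 0.875 short 5.252839546120301 centroids [[270.72 153.57]
 [269.09 154.5 ]]
```

Run:
```python
from h import *
p,o=pose(352,.05,True,.40);move_to(p,o)
p,o=pose(352,.05,True);move_l(p,.15)
p,o=pose(352,.0245,True);move_l(p,.08,orientation=o)
stroke(352,357.1,True,step=3)
p,o=pose(357,.05,True);move_l(p,.08,orientation=o)
p=state()["ee_pos"];move_l([p[0],p[1],.40],.25)
move_to([.28,-.42,.40],ori(.3))
im=get_image("top");pickle.dump(im,open("top3.pkl","wb"));short(im)
print(state()["time"],state()["ft_force"])
c=lambda f:cv2.resize(f[140:240,215:315],(400,400),interpolation=cv2.INTER_CUBIC)
cv2.imwrite("pics/m3.png",np.hstack([c(pickle.load(open("top.pkl","rb"))["frame"]),c(im["frame"])]))
```

```text
357.1 34.85 [-0.   1.9 -1.2] -0.39
match 0.9930443167686462 -0.25 0.125 short 0.7470197914051755 centroids [[270.72 153.57]
 [271.29 154.67]]
38.2667 [ 0.65213163  0.9004298  -0.17841632]
```

View pics/m3.png

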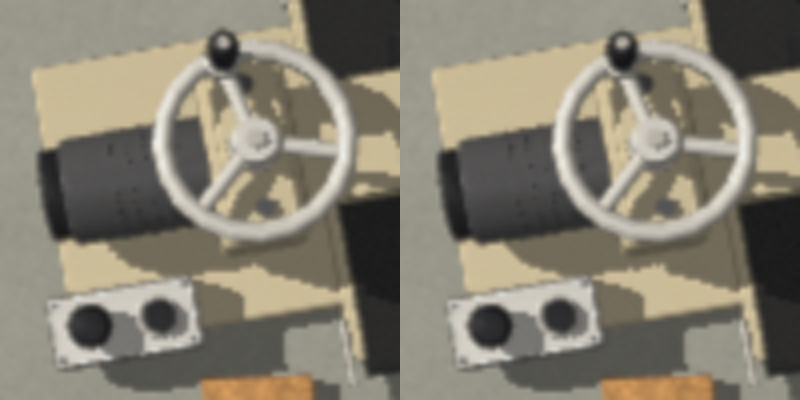

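The handle is back at its starting place within about 1°: (222,47) against (223,47). Now the start button.

Run:
```python
from h import *
B=np.array([.4702,.0682]);o=ori(np.radians(147.5))
move_to([*B,.30],o)
move_l([*B,.115],.12)
f0=state()["ft_force"][2]
for z in np.arange(.105,.0925,-.001):
    move_l([*B,z],.03)
    s=state();f=s["ft_force"][2]-f0;print(round(s["ee_pos"][2]-.008,4),round(f,1))
    if f>9: break
hold(.3);print(state()["ft_force"]-[0,0,f0],state()["ee_pos"])
move_l([*B,.30],.12)
move_to([.40,-.40,.35],ori(.3))
im=get_image("top");pickle.dump(im,open("top4.pkl","wb"));short(im);print(state()["time"])
```

```text
0.0968 -0.6
0.096 -0.6
0.0952 1.4
0.0942 1.7
0.0931 2.5
0.0921 2.4
0.0911 3.7
0.0901 3.4
0.0898 6.9
0.0897 11.3
[-3.08158384  0.32617245 11.88014661] [0.47035576 0.068221   0.09766256]
match 0.9930672645568848 -0.25 0.125 short 0.7470197914051755 centroids [[270.72 153.57]
 [271.3  154.66]]
48.55
```

The button was pressed to its hard stop (the force jumped at 0.0897 m) and then released. The wheel has not moved.

```bash
python3 -c "
from h import *
print(job_done())"
```

```text
the job is handed in; nothing more can be done
None
```

I turned the wheel one full clockwise turn, with the handle back within about 1° of where it started, then pressed the start button to its stop and let go; the job was handed in at about 49 s, and no verdict came back.

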